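# Set the specimen carousel back one notch

### The arm

A 6-joint arm with a two-finger parallel gripper is mounted at the origin on the work surface. World frame = base frame: x ahead of the robot, y to its left, z up, the work surface at z = 0. Lengths are in m, angles in rad, forces in N, time in s.
With the tool pointing down it reaches from about 0.325 to 0.75 m from the base axis. Payload 7.6 kg.
Tool frame: the origin (TCP) lies on the centre line of the jaws, within the pads' length; the fingertips stand 17 mm ahead of it and the grasp point (between the pads) lies 2 mm behind it; z points along the fingers, y is the line along which they close (so a half turn about z gives the same grasp; the last joint's range is limited). The gripper opens to 85 mm and grips with 20 to 120 N. Pads are 22 mm wide; open, the fingers measure 114 mm over their backs; the gripper's body (76 mm by 85 mm) begins 54 mm behind the grasp point. The pads swing forward as they close: fully open they stand 13 mm farther back than shut.
Start: joints at [-1.335, 0.052, 1.401, -0, 1.689, -0.07], TCP at [0.158, -0.501, 0.248] pointing down, gripper open.
Joint ranges: [-2.9, 2.9], [-0.91, 2.17], [0.12, 2.37], [-1.06, 4.2], [0.26, 2.73], [-2.93, 2.93]. Speed limits (rad/s): [2.57, 2.57, 3.01, 3.14, 3.14, 3.14].

### API

Orientations are given as a unit quaternion [x, y, z, w].
In Python, from workcell import robot gives the robot as it stands. Calls block until the motion is done:
- robot.reach(position, orientation): joint-space move of the TCP to a pose.
- robot.movel(position, speed=0.15, frame=None): straight line of the TCP; frame=None keeps the orientation; speed is the mean speed in m/s.
- robot.move_joints(angles): joint-space move.
- robot.grip(opening, squeeze=None): finger opening in m; squeeze is the grip in N (None keeps the last); returns when the fingers have stopped.
- robot.dwell(seconds).
- robot.inverse_kinematics(position, orientation): joint angles nearest the present ones, or None.
- robot.grab_frame(name): name is "side" or "top"; returns the picture (420x560x3 uint8, blue, green, red); there is no depth.
- robot.calibration(name): a dict with "mtx" (3x3 intrinsics, pixels), "rvec" (rotation vector, rad) and "tvec" (3), from world to camera coordinates, as OpenCV has them. Camera axes: x right, y down, z forward; pixel columns grow to the right and rows downward; lengths in m; the calibration is good to about 2 mm. A picture is of the moment at which its call begins. calibration takes no time and is no camera call.
A pose or a line that the arm cannot do raises robot.PlanningError and nothing moves.
- robot.job_done(): hands the job in; it is judged then, once.
Readings, each from a call of its own:
- robot.read_time(): time.
- robot.read_qpos(): joint angles.
- robot.read_joint_velocities(): joint speeds.
- robot.read_effort(): joint torques, N m.
- robot.read_position(): TCP position.
- robot.read_tool_rot(): TCP orientation.
- robot.read_wrist_force(): force on the tool from outside, world axes, zero at the start.
- robot.read_torque(): the same for the moment, N m.
- robot.read_width(): finger opening in m.
- robot.read_finger_force(): force on a finger pad.
Only numpy, scipy, OpenCV 4.12 (cv2) and the standard library are available. Lean on these libraries where they do the work, as an engineer would, in place of code of your own. Each camera call takes 0.05 s, during which the arm holds its last target. There are 200 camera calls.

### The job

The specimen carousel has been turned one notch too far: the yellow-capped jar has gone past the red pointer. With gentle fingertip pushes and without gripping or lifting anything, tip the pawl up out of the teeth by its brass ball so that it stays up, push the wheel back one notch (clockwise seen from above) by its black post until the yellow jar stands at the pointer, then tip the pawl over again so that it drops fully into the teeth. Leave every jar standing in its pocket and the other things on the table where they are, and finish clear of everything.

Things in the scene. Friction and masses are not known exactly. Their poses are not given: they have to be found in the camera images.
- carousel: Fixed grey base plate of the carousel, 246 mm along its x, from -118 to 167 mm along its y, 12 mm thick. Origin on the table under the wheel's upright axis; z up; +y points from that axis to the pawl, +x to the red pointer. The blue bracket that carries the pawl is 37 mm wide, 62 mm high, 120 to 153 mm from the axis along +y.
- hub (a point): Centre of the white wheel's upper face (on its axis, 28 mm above the table). Wheel 200 mm across; 12 ratchet teeth on the rim, 82 to 100 mm from the axis, tops 40 mm above the table. Five pockets 52 mm from the axis (37 mm across, rims 40 mm above the table), at the start at 30 deg (yellow jar), 90, 150, 330 (other jars) and 270 deg (empty), counter-clockwise from the carousel's +x.
- wheel (a joint): Wheel angle (rad), within 0.02 of 0 at the start; grows as the wheel turns backward, clockwise seen from above; one notch is 0.524. With the pawl down, the teeth stop backward turning (play about 0.08 either side of a notch). With the pawl up it turns with light friction (about 1 N at the post) and stays where it is left.
- pawl (a joint): Pawl angle (rad): 0 is fully down in the teeth, 1.0 tipped up against its stop. The nose clears the teeth above about 0.25. The ball's weight throws it over: above about 0.7 it falls on to 1.0 and stays, below about 0.55 it falls down by itself. About 0.5 N at the ball moves it.
- pawl_ball (a point): Centre of the 24 mm brass ball on the pawl's stem. It swings 62 mm from a level hinge along the carousel's x axis, at y = 130 mm, 52 mm above the table. Pawl down: ball at y = 104 mm, 108 mm above the table; up: y = 163 mm, 104 mm above it (x = 0). Push the ball outward (+y, away from the wheel) to lift the pawl, inward (-y) to let it down.
- post (a point): Top of the upright black post with an orange cap, fixed on the wheel 68 mm from its axis, for pushing the wheel: 12 mm diameter (cap 15 mm), from 28 to 96 mm above the table. At the start it stands 210 deg counter-clockwise from the carousel's +x; one notch back brings it to 180 deg.
- pointer (a point): Tip of the red pointer on the base, 103 mm from the wheel's axis along the carousel's +x, 46 mm above the table.
- jar_yellow: Yellow-capped glass jar, 26 mm diameter, 55 mm tall, origin at the centre of its underside, standing loose in a 12 mm deep pocket of the wheel; it rides along. At the start one notch (30 deg) counter-clockwise of the pointer.
- jar_white: White-capped glass jar, 26 mm diameter, 55 mm tall, origin at the centre of its underside, standing loose in a 12 mm deep pocket of the wheel; it rides along.
- jar_blue: Blue-capped glass jar, 26 mm diameter, 55 mm tall, origin at the centre of its underside, standing loose in a 12 mm deep pocket of the wheel; it rides along.
- jar_green: Green-capped glass jar, 26 mm diameter, 55 mm tall, origin at the centre of its underside, standing loose in a 12 mm deep pocket of the wheel; it rides along.
- eraser: Blue and grey board eraser, 50 x 100 x 32 mm, origin at the centre of its underside; to be left alone.
- stain_bottle: Amber bottle with a black cap, 36 mm diameter, 75 mm tall, origin at the centre of its underside; to be left alone.
- slide_box: White open slide box with dividers, 100 x 160 x 30 mm, origin at the centre of its underside; to be left alone.
- marker: White marker pen with a red cap, about 135 mm long, 18 mm thick, lying along its x axis, origin under the middle of the white barrel; to be left alone.

How it is judged:
By the outcome, as a careful person would: the job done as asked, in the order asked, and still so for the second after the job is handed in, with the robot touching nothing.
It also fails if it takes over 61 s, if anything falls off the work surface, if the arm or the gripper's body presses on something with over 40 N, if the wrist force passes 120 N, or if a joint passes its speed limit or range.

## Working session

There is one attempt and no reset: what is moved stays moved. The work goes in short steps, each a Python script; the robot and the scene stay as the last script left them, time stands still between calls to the robot, and variables do not carry over. Pictures are saved under pics/ and viewed, at most 10 in all, crops included, and the job is handed in when it is done.

```bash
mkdir -p pics; python3 - <<'E'
from workcell import robot
import cv2
for n in ("top","side"):
    cv2.imwrite(f"pics/{n}0.png",robot.grab_frame(n))
    c=robot.calibration(n);print(n,c)
print(robot.read_time(),robot.read_tool_rot(),robot.read_width())
E
```

```text
top {'mtx': array([[398.90779972,   0.        , 274.82765222],
       [  0.        , 398.90779972, 210.74044795],
       [  0.        ,   0.        ,   1.        ]]), 'rvec': array([ 2.16184976, -2.20230307,  0.06049962]), 'tvec': array([-0.01377802,  0.53449369,  0.92738983])}
side {'mtx': array([[383.33535785,   0.        , 278.74940209],
       [  0.        , 383.33535785, 211.13690673],
       [  0.        ,   0.        ,   1.        ]]), 'rvec': array([ 0.80910786, -2.68147027,  0.92393462]), 'tvec': array([0.4439945 , 0.29335236, 0.61508898])}
0.1 [ 9.88331536e-01  1.52316426e-01 -6.28316130e-05 -6.91025551e-04] 0.0856795923587717
```

View pics/top0.png

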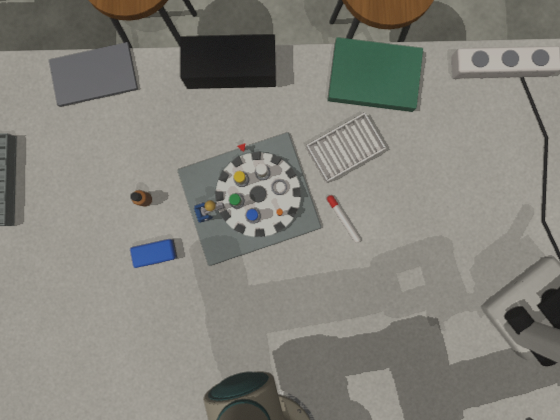

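View pics/side0.png

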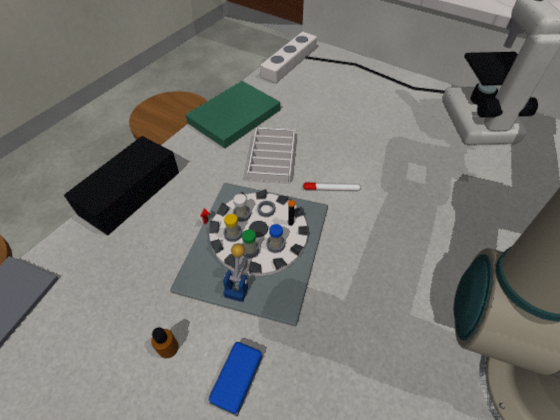

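The top view shows the plate around (250,198), with the ball at (210,206), pointer at (242,147), orange post cap at (280,212) and yellow jar at (240,177). In the side view the ball is at (238,250), the post at (292,204), the pointer at (205,215) and the yellow cap at (231,219). Next I'll triangulate these from colour blobs.

```bash
cat > h.py <<'E'
from workcell import robot
import numpy as np, cv2
C={n:robot.calibration(n) for n in ("top","side")}
P={n:c["mtx"]@np.hstack([cv2.Rodrigues(c["rvec"])[0],np.array(c["tvec"]).reshape(3,1)]) for n,c in C.items()}
def proj(n,X):
    return cv2.projectPoints(np.array(X,float).reshape(-1,1,3),C[n]["rvec"],C[n]["tvec"],C[n]["mtx"],None)[0].reshape(-1,2)
HSV={"yellow":((22,150,90),(32,255,255)),"orange":((6,170,120),(15,255,255)),"brass":((13,90,70),(21,220,255)),
"red":((0,170,90),(5,255,255)),"green":((50,120,40),(80,255,255)),"blue":((108,150,60),(125,255,255))}
def blob(img,name,near,r):
    m=cv2.inRange(cv2.cvtColor(img,cv2.COLOR_BGR2HSV),*HSV[name])
    k=np.zeros_like(m);cv2.circle(k,tuple(int(round(v)) for v in near),r,255,-1);m&=k
    n,l,s,c=cv2.connectedComponentsWithStats(m)
    if n<2:return None,0
    i=1+np.argmax(s[1:,4]);return c[i],s[i,4]
def tri(a,b):
    X=cv2.triangulatePoints(P["top"],P["side"],np.array(a,float),np.array(b,float)).ravel();return X[:3]/X[3]
E
python3 - <<'E'
from h import *
T=cv2.imread("pics/top0.png");S=cv2.imread("pics/side0.png")
near={"yellow":((240,177),(231,219),12),"orange":((280,212),(292,204),9),"brass":((210,206),(238,250),10),"red":((242,147),(205,215),10),"green":((236,200),(249,237),10),"blue":((252,215),(276,231),10)}
mod={"yellow":52*np.array([np.cos(np.pi/6),.5]),"orange":68*np.array([-np.cos(np.pi/6),-.5]),"brass":(0,104),"red":(107,0),"green":(0,52),"blue":52*np.array([-np.cos(np.pi/6),.5])}
A=[];B=[]
for k,(a,b,r) in near.items():
    p,n=blob(T,k,a,r);q,m=blob(S,k,b,r)
    if p is None or q is None: print(k,p,q);continue
    X=tri(p,q);print(k,p.round(1),n,q.round(1),m,X.round(4), "reproj",(proj("top",X)-p).round(1),(proj("side",X)-q).round(1))
    A.append(np.array(mod[k])/1e3);B.append(X[:2])
A=np.array(A);B=np.array(B);a=A@[1,1j];b=B@[1,1j]
am,bm=a.mean(),b.mean();w=np.vdot(a-am,b-bm);print("scale",abs(w)/np.vdot(a-am,a-am).real);w/=abs(w)
o=bm-w*am;print("origin",o,"yaw",np.angle(w),np.degrees(np.angle(w)));print("res mm",((b-o-w*a)*1e3).round(1))
def zo(img,c,s,f,n):
    x,y=c;cv2.imwrite(n,cv2.resize(img[y-s:y+s,x-s:x+s],None,fx=f,fy=f,interpolation=cv2.INTER_CUBIC))
zo(T,(250,200),45,6,"pics/tz.png")
print(robot.read_qpos(), robot.read_position())
E
```

```text
yellow [239.1 176.3] 92 [230.8 220.1] 139 [0.6083 0.0539 0.0769] reproj [[0.1 0.2]] [[-0.3 -0. ]]
orange [279.2 211.7] 22 [291.4 202.7] 31 [ 0.5266 -0.034   0.0949] reproj [[0. 0.]] [[-0.1 -0. ]]
brass [209.5 205.5] 88 [237.6 250. ] 143 [0.5416 0.1151 0.1088] reproj [[0.1 0.2]] [[-0.3 -0. ]]
red [241.7 146.8] 24 [204.4 214.4] 49 [0.6848 0.051  0.0367] reproj [[0.1 0.1]] [[-0.1 -0. ]]
green [234.4 199.1] 87 [248.6 235.9] 153 [0.5575 0.065  0.0776] reproj [[0.1 0.1]] [[-0.2 -0. ]]
blue [251.8 214.4] 88 [275.8 230.5] 140 [0.5226 0.0268 0.0772] reproj [[0.1 0.2]] [[-0.3 -0. ]]
scale 1.0338622995271516
origin (0.5748828201540823+0.016251696518596925j) yaw 0.3137763510546503 17.97806062644676
res mm [-1.4-1.j  -2.8+0.3j -1.2-0.j   8.1+1.8j -1.3-0.7j -1.5-0.3j]
[-1.33528191e+00  5.27821887e-02  1.40163615e+00 -1.12814495e-05
  1.68856202e+00 -7.03102292e-02] [ 0.15802496 -0.50040251  0.24754567]
```

View pics/tz.png

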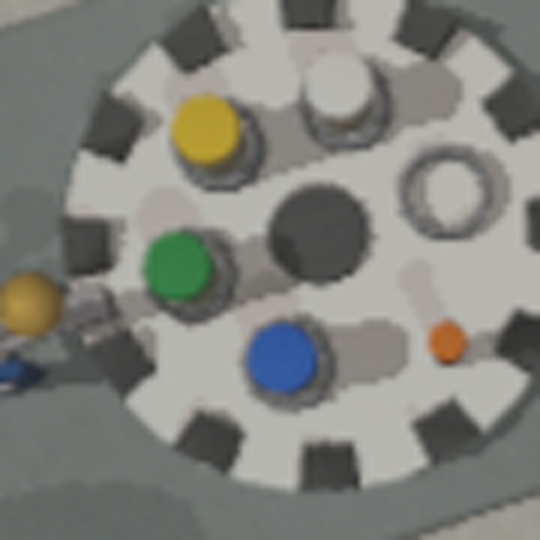

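The red blob is the pointer's body rather than its tip, so I'll drop it from the fit. Then I'll close the fingers and approach the ball.

```bash
cat >> h.py <<'E'
k=np.radians
_a=np.array([52*np.exp(1j*k(30)),68*np.exp(1j*k(210)),104j,52j,52*np.exp(1j*k(150))])/1e3
_b=np.array([.6083+.0539j,.5266-.034j,.5416+.1151j,.5575+.065j,.5226+.0268j])
_w=np.vdot(_a-_a.mean(),_b-_b.mean());W=_w/abs(_w);O=_b.mean()-W*_a.mean()
RES=(_b-O-W*_a)*1e3
def w(x,y,z):  # carousel mm -> world m
    c=O+W*(x+1j*y)/1e3;return [c.real,c.imag,z/1e3]
_az=np.angle(W)+np.pi/2
Q=[np.cos(_az/2),np.sin(_az/2),0,0]   # tool down, tool x along carousel +y
E
python3 - <<'E'
from h import *
print(O,np.degrees(np.angle(W)),RES.round(1),proj("top",w(103,0,46)),proj("side",w(103,0,46)))
robot.grip(0)
for p in [(0,70,119),(-61,-60,80),(0,195,119)]: print(robot.inverse_kinematics(w(*p),Q))
robot.reach(w(0,65,200),Q)
robot.movel(w(0,70,130),speed=.12)
print(robot.read_time(),robot.read_position(),w(0,70,130),robot.read_wrist_force())
t,s=robot.grab_frame("top"),robot.grab_frame("side")
cv2.imwrite("pics/s1.png",cv2.resize(np.hstack([t[130:270,170:330],s[130:310,150:350][:140+0] if 0 else cv2.resize(s[150:325,150:350],(160,140))]),None,fx=2.5,fy=2.5,interpolation=cv2.INTER_CUBIC))
E
```

```text
(0.5729412974881436+0.01565681002098944j) 17.35308826940063 [ 0.1-0.j  -0.3+0.4j -0.3+0.2j  0.1-0.3j  0.4-0.2j] [[243.46197744 151.62243917]] [[210.16374986 213.0086855 ]]
[ 8.21349733e-02  2.23531035e-01  1.47411846e+00 -4.44089210e-16
  1.44394316e+00 -2.20733552e-01]
[-1.80722513e-01  2.05786869e-01  1.57750686e+00 -4.44089210e-16
  1.35829893e+00 -4.83591039e-01]
[ 3.06782648e-01  2.09299377e-01  1.49060368e+00 -4.44089210e-16
  1.44168960e+00  3.91412240e-03]
4.0917 [0.55251414 0.08237222 0.13087186] [np.float64(0.5520631398849906), np.float64(0.08247074969751131), 0.13] [0.2319814  0.18857626 0.16984644]
```

View pics/s1.png

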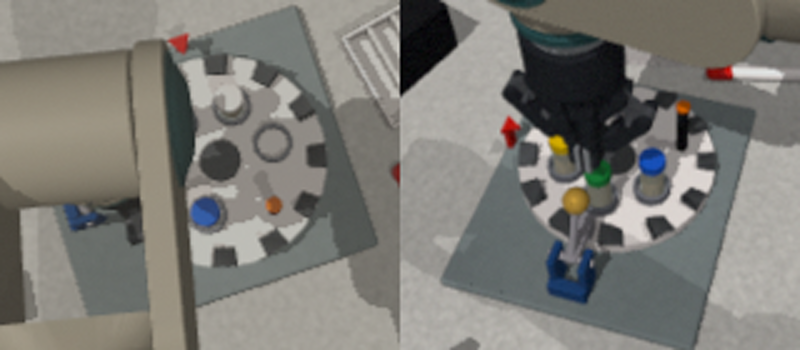

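The closed fingertips are just inside the ball and above the green jar, and the approach is clear. Now I'll push the ball outward in small steps and watch the force.

```bash
python3 - <<'E'
from h import *
for z in (85,100,113): print(z,proj("side",w(0,70,z)))
robot.movel(w(0,70,121),speed=.05)
print(robot.read_wrist_force())
for y in range(80,133,4):
    robot.movel(w(0,y,121),speed=.04)
    f=robot.read_wrist_force();print(y,f.round(2) if hasattr(f,'round') else f)
    if np.linalg.norm(f)>8: print("STOP");break
print(robot.read_time())
cv2.imwrite("pics/s2.png",cv2.resize(robot.grab_frame("side")[180:310,170:320],None,fx=4,fy=4,interpolation=cv2.INTER_CUBIC))
E
```

```text
85 [[244.84142127 241.57159089]]
100 [[244.22743825 236.91229282]]
113 [[243.67791586 232.74216345]]
[-0.235465    0.59293008  0.22845431]
80 [-0.65  0.82  0.35]
84 [ 1.29 -0.32  0.64]
88 [ 0.36 -0.62 -0.54]
92 [-0.7  -1.05 -0.3 ]
96 [-0.02 -0.83 -0.4 ]
100 [ 0.99 -0.07 -0.62]
104 [ 0.25 -0.74  0.59]
108 [-1.06 -0.4  -0.52]
112 [ 0.   -0.15 -0.45]
116 [ 0.4  -0.51  0.54]
120 [ 0.54 -0.12  1.41]
124 [ 0.54 -0.21  1.05]
128 [-0.22 -0.47  1.08]
132 [0.17 0.18 0.6 ]
8.175
```

View pics/s2.png

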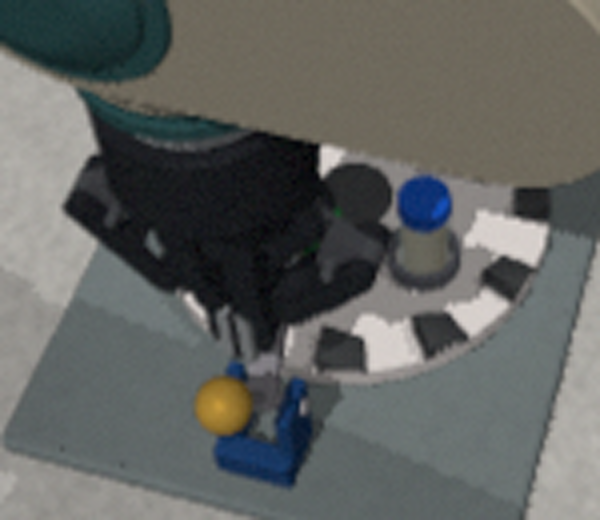

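The ball has gone over to about (226,281), on the outer side. I'll check that against the up position, retreat, and push the post.

```bash
cat >> h.py <<'E'
def locate(name,X,r=9):
    out=[]
    for n in ("top","side"):
        c,a=blob(robot.grab_frame(n),name,proj(n,X)[0],r)
        if c is None:return None
        out.append(c)
    X=tri(*out);c=((X[0]+1j*X[1])-O)/W*1e3
    return c,X[2]*1e3
E
python3 - <<'E'
from h import *
print(proj("side",w(0,163,104)))
robot.movel(w(0,110,125),speed=.1)
robot.movel(w(0,80,180),speed=.15)
robot.movel(w(-59,-64,180),speed=.15)
print("ball",locate("brass",w(0,163,104),12))
robot.movel(w(-59,-64,87),speed=.1); print(robot.read_wrist_force())
for y in range(-60,-25,4):
    robot.movel(w(-59-8*(y+60)/40,y,87),speed=.04)
    f=robot.read_wrist_force();print(y,f.round(2))
    if np.linalg.norm(f)>10: print("STOP");break
print(robot.read_time(),"post side px",blob(robot.grab_frame("side"),"orange",proj("side",w(-68,-5,95))[0],18), [proj("side",w(*(68*np.array([np.cos(a),np.sin(a)])),95)).round(1) for a in k(np.arange(180,211,10))])
cv2.imwrite("pics/s3.png",cv2.resize(robot.grab_frame("side")[160:310,170:350],None,fx=4,fy=4,interpolation=cv2.INTER_CUBIC))
E
```

```text
[[225.03133561 280.85797415]]
ball (np.complex128(-0.44911648719831615+163.04753127130755j), np.float64(104.47311536221525))
[-0.29715028  0.01052094  0.01715729]
-60 [-0.46  0.25 -0.56]
-56 [ 0.03 -0.15 -0.2 ]
-52 [-0.15  0.29 -0.55]
-48 [-0.79 -0.49 -0.12]
-44 [0.02 0.87 0.05]
-40 [ 0.32 -0.78  0.45]
-36 [ 0.52 -0.03  0.4 ]
-32 [-0.03 -0.37  0.18]
-28 [-0.31 -0.22 -0.57]
13.7833 post side px (array([291.97368421, 213.81578947]), np.int32(38)) [array([[291.2, 217. ]]), array([[292.3, 212.1]]), array([[292.3, 207.2]]), array([[291.3, 202.5]])]
```

View pics/s3.png

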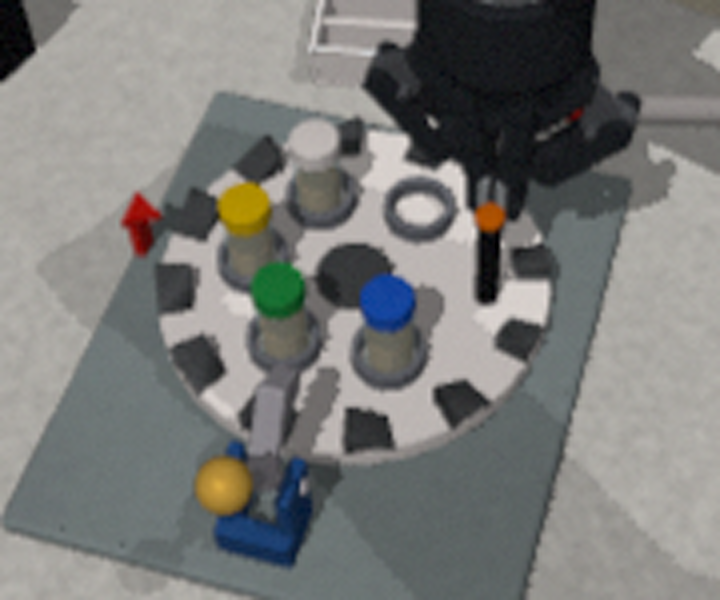

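The pawl is up, with the ball at (0,163,104). The post has turned to about 187°, and the jars are all standing. I'll finish the push with single-view ray angles as feedback.

```bash
cat >> h.py <<'E'
def ray(n,px,z):
    M=P[n];A=np.column_stack([M[:,0],M[:,1],-np.array([px[0],px[1],1.])]);s=np.linalg.solve(A,-(M[:,2]*z+M[:,3]))
    return (s[0]+1j*s[1]-O)/W*1e3
CAPS={"yellow":(52,30,77),"green":(52,90,77.5),"blue":(52,150,77.2),"orange":(68,210,94.9)}
def angles(img,n,th):  # measured wheel angle (deg) from each cap, guess th deg
    o={}
    for c,(r,a,z) in CAPS.items():
        e=r*np.exp(1j*k(a-th));p,s=blob(img,c,proj(n,w(e.real,e.imag,z))[0],10)
        o[c]=None if p is None else (round(a-np.degrees(np.angle(ray(n,p,z/1e3)))%360,1),round(abs(ray(n,p,z/1e3)),1),int(s))
    return o
E
python3 - <<'E'
from h import *
print("ref",angles(cv2.imread("pics/side0.png"),"side",0),angles(cv2.imread("pics/top0.png"),"top",0))
print(angles(robot.grab_frame("side"),"side",24))
for y in (-25,-22.5,-21):
    robot.movel(w(-67,y,87),speed=.03)
    robot.dwell(.2);print(y,angles(robot.grab_frame("side"),"side",28),robot.read_wrist_force().round(2))
E
```

```text
ref {'yellow': (np.float64(-0.2), np.float64(51.6), 139), 'green': (np.float64(-0.3), np.float64(51.6), 153), 'blue': (np.float64(-0.6), np.float64(52.0), 140), 'orange': (np.float64(0.5), np.float64(68.1), 31)} {'yellow': (np.float64(0.3), np.float64(52.6), 92), 'green': (np.float64(0.3), np.float64(51.8), 87), 'blue': (np.float64(0.2), np.float64(51.2), 88), 'orange': (np.float64(0.4), np.float64(67.8), 22)}
{'yellow': (np.float64(22.1), np.float64(52.7), 137), 'green': (np.float64(22.1), np.float64(52.1), 140), 'blue': (np.float64(22.3), np.float64(51.4), 150), 'orange': (np.float64(23.4), np.float64(67.8), 38)}
-25 {'yellow': (np.float64(24.1), np.float64(52.3), 135), 'green': (np.float64(24.3), np.float64(52.1), 146), 'blue': (np.float64(24.1), np.float64(51.3), 151), 'orange': (np.float64(25.2), np.float64(68.1), 39)} [-0.54  0.25  0.08]
-22.5 {'yellow': (np.float64(25.5), np.float64(52.7), 135), 'green': (np.float64(25.8), np.float64(51.9), 141), 'blue': (np.float64(25.8), np.float64(51.3), 152), 'orange': (np.float64(26.8), np.float64(68.0), 36)} [-0.01 -0.52 -0.39]
-21 {'yellow': (np.float64(26.8), np.float64(52.7), 135), 'green': (np.float64(26.8), np.float64(52.3), 142), 'blue': (np.float64(27.1), np.float64(51.1), 148), 'orange': (np.float64(28.0), np.float64(68.1), 39)} [ 0.76  0.52 -0.47]
```

```bash
python3 - <<'E'
from h import *
for y in (-19.5,-18):
    robot.movel(w(-67,y,87),speed=.03)
    robot.dwell(.2);print(y,angles(robot.grab_frame("side"),"side",29),robot.read_wrist_force().round(2))
robot.movel(w(-67,-40,87),speed=.06)
robot.movel(w(-67,-55,180),speed=.15)
print(robot.read_time(),angles(robot.grab_frame("side"),"side",29),"\n",angles(robot.grab_frame("top"),"top",29))
E
```

```text
-19.5 {'yellow': (np.float64(27.7), np.float64(52.7), 138), 'green': (np.float64(28.0), np.float64(52.1), 145), 'blue': (np.float64(28.1), np.float64(51.1), 154), 'orange': (np.float64(28.9), np.float64(67.7), 35)} [-0.4  -0.49 -0.37]
-18 {'yellow': (np.float64(29.1), np.float64(52.6), 135), 'green': (np.float64(29.3), np.float64(51.8), 142), 'blue': (np.float64(29.3), np.float64(51.4), 149), 'orange': (np.float64(30.6), np.float64(67.8), 37)} [-1.17  0.1  -0.05]
17.7417 {'yellow': (np.float64(28.9), np.float64(52.5), 136), 'green': (np.float64(29.2), np.float64(52.0), 142), 'blue': (np.float64(29.5), np.float64(51.3), 153), 'orange': (np.float64(30.8), np.float64(68.2), 36)} 
 {'yellow': (np.float64(25.1), np.float64(58.2), 33), 'green': (np.float64(29.5), np.float64(52.1), 85), 'blue': (np.float64(31.0), np.float64(53.3), 66), 'orange': None}
```

The wheel is one notch back at about 30°. Next I'll tip the pawl in again from outside.

```bash
python3 - <<'E'
from h import *
robot.movel(w(-20,120,190),speed=.2)
robot.movel(w(0,208,180),speed=.15)
robot.movel(w(0,208,113),speed=.1); print(robot.read_wrist_force().round(2))
for y in list(range(200,145,-5))+[145]:
    robot.movel(w(0,y,113 if y>175 else 116),speed=.04)
    f=robot.read_wrist_force();print(y,f.round(2))
    if np.linalg.norm(f)>8: print("STOP");break
robot.dwell(.4)
robot.movel(w(0,190,125),speed=.15)
robot.movel(w(0,215,200),speed=.15)
robot.reach([0.3,-0.35,0.3],Q)
print("ball",locate("brass",w(0,104,108),14),robot.read_time())
s,t=robot.grab_frame("side"),robot.grab_frame("top")
print(angles(s,"side",29.5),"\n",angles(t,"top",29.5))
cv2.imwrite("pics/s4.png",s)
cv2.imwrite("pics/s5.png",cv2.resize(s[170:310,160:340],None,fx=4,fy=4,interpolation=cv2.INTER_CUBIC))
E
```

```text
[-0.56 -0.53  0.05]
200 [-0.36  0.52  0.81]
195 [ 0.12 -1.02  0.1 ]
190 [ 0.17 -0.02  0.12]
185 [-0.28 -0.29 -0.95]
180 [ 1.19 -0.01  0.59]
175 [ 0.02  0.69 -0.99]
170 [-0.06  0.27  0.14]
165 [ 1.62  0.17 -0.97]
160 [ 0.86  1.   -0.89]
155 [ 0.44 -0.02 -0.09]
150 [0.37 0.72 1.11]
145 [ 0.38 -0.34  0.06]
ball (np.complex128(-0.19886354691944433+104.22236188649313j), np.float64(109.40745859171614)) 27.7
{'yellow': (np.float64(29.1), np.float64(52.5), 135), 'green': (np.float64(29.2), np.float64(51.9), 141), 'blue': (np.float64(29.2), np.float64(51.3), 151), 'orange': (np.float64(30.7), np.float64(68.3), 35)} 
 {'yellow': (np.float64(29.3), np.float64(52.6), 93), 'green': (np.float64(29.4), np.float64(52.2), 86), 'blue': (np.float64(30.1), np.float64(51.4), 93), 'orange': (np.float64(29.5), np.float64(67.6), 22)}
```

View pics/s5.png

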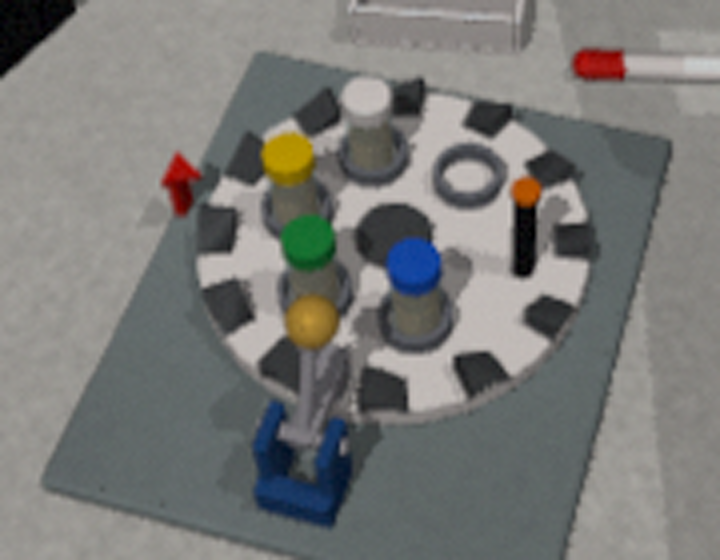

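View pics/s4.png

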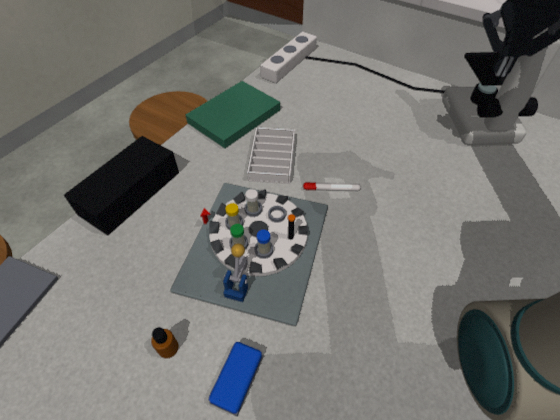

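The zoomed view shows the ball back at its down position (104 mm out, same as at the start). The yellow jar stands at the pointer, all the jars are upright, and the other objects haven't moved. The arm is clear of everything.

```bash
python3 -c "
from workcell import robot
print(robot.job_done())"
```

```text
the job is handed in; nothing more can be done
None
```

The job is handed in: I tipped the pawl up, pushed the wheel back one notch (about 29–30°) so the yellow jar stands at the pointer, and tipped the pawl back down into the teeth. Every jar was still standing, nothing else had moved and the arm was clear at about 28 s of the 61 s limit.

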